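# Unlock the press carriage and draw the phone out

## Robot

A 6-joint arm with a two-finger parallel gripper is mounted at the origin on the work surface. World frame = base frame: x ahead of the robot, y to its left, z up, the work surface at z = 0. Lengths are in mm, angles in rad, forces in N, time in s.
With the tool pointing down it reaches from about 350 to 850 mm from the base axis. Payload 8.1 kg.
Tool frame: the origin (TCP) lies at the very end of the fingers, on their centre line; the grasp point (between the pads) lies 19 mm behind it; z points along the fingers, y is the line along which they close (so a half turn about z gives the same grasp; the last joint's range is limited). The gripper opens to 93 mm and grips with 3 to 60 N. Pads are 15 mm wide; open, the fingers measure 128 mm over their backs; the gripper's body (75 mm by 188 mm) begins 65 mm behind the grasp point.
Start: joints at [1.193, 0.13, 1.488, -0, 1.523, -0.085], TCP at [173.159, 574.475, 218.635] pointing down, gripper open.
Joint ranges: [-2.96, 2.96], [-0.89, 2.26], [0.02, 2.5], [-1.34, 4.48], [0, 2.73], [-2.66, 2.66]. Speed limits (rad/s): [2.39, 2.39, 2.79, 3.14, 3.14, 3.14].

## Interface

Orientations are given as a 3x3 rotation matrix whose columns are the frame's x, y, z axes.
In Python, from plant import robot gives the robot as it stands. Calls block until the motion is done:
- robot.move_ptp(position, orientation): joint-space move of the TCP to a pose.
- robot.move_l(position, rot=None, feed=150, contact_N=None): straight line of the TCP; rot=None keeps the orientation; feed is the mean speed in mm/s. With contact_N (N) it stops when the force on the tool has changed by that much, and returns True; else False.
- robot.movej(angles): joint-space move.
- robot.gripper_to(opening, effort=None): finger opening in mm; effort is the grip in N (None keeps the last); returns when the fingers have stopped.
- robot.dwell(seconds).
- robot.solve_ik(position, orientation): joint angles nearest the present ones, or None.
- robot.read_camera(name): name is "side" or "top" or "wrist"; returns the picture (384x512x3 uint8, red, green, blue); there is no depth.
- robot.camera_params(name): a dict with "K" (3x3 intrinsics, pixels), "dist" ([k1, k2, p1, p2, k3] as OpenCV has them; the pictures are not rectified), "camera_from_world" (4x4, takes a point from world to camera coordinates). Camera axes: x right, y down, z forward; pixel columns grow to the right and rows downward; lengths in mm; the calibration is good to about 2 mm. A picture is of the moment at which its call begins: read the wrist's pose just before it. camera_params takes no time and is no camera call; for the wrist camera it gives the pose at the moment of the call.
A pose or a line that the arm cannot do raises robot.Unreachable and nothing moves.
- robot.close_job(): hands the job in; it is judged then, once.
Readings, each from a call of its own:
- robot.get_time_s(): time.
- robot.get_q(): joint angles.
- robot.get_joint_vel(): joint speeds.
- robot.get_tau(): joint torques, N m.
- robot.get_tcp_pos(): TCP position.
- robot.get_orientation(): TCP orientation.
- robot.get_force(): force on the tool from outside, world axes, zero at the start.
- robot.get_torque(): the same for the moment, N m.
- robot.get_width(): finger opening in mm.
- robot.get_finger_force(): force on a finger pad.
Only numpy, scipy, OpenCV 4.12 (cv2) and the standard library are available. Lean on these libraries where they do the work, as an engineer would, in place of code of your own. Each camera call takes 0.05 s, during which the arm holds its last target. There are 200 camera calls.

## Task

The phone lies in the sliding carriage of the small screen press, and a lock slide keeps that carriage in. Slide the lock outward until its tongue is well clear of the carriage's ear, then draw the carriage out by its pull block all the way to its stop, the phone staying flat in its nest; then let go and leave lock and carriage so. Leave the other things on the bench where they are.

Things in the scene. Friction and masses are not known exactly. Their poses are not given: they have to be found in the camera images.
- press: Screen press, fixed to the bench: grey base 280 x 280 x 35 mm, origin at the centre of its underside, x to its rear (away from the robot), y to its left, z up. All places below are in this frame, in mm. A dark housing at x 95 to 140 is 75 high. In front of x -47 all is open from above. Steel guide strips (tops at z 46) flank the lock slide, y 70 to 138, x -51 to -43 and -17 to -9.
- guard_edge (a point): Middle of the lower front edge (-47, 0, 142) of a clear plastic guard, 5 mm thick, over the whole width of the press from there back to x 50; aluminium strips mark its edges. Two 10 mm posts at x 35, y -130 and 130. The lock peg stands 17 mm behind this edge, under the guard: reach it from the front, tool leaning 35 to 45 degrees, fingertips forward, fingers closing along y.
- lock (a joint): Bare steel lock slide left of the carriage; travels along the press's +y (outward) by 35 mm: 0 = fully in, 0.035 = fully out. Starts at 0 to 0.005. Its flat tongue (24 mm in x, z 37 to 45) stands in front of the carriage's ear and blocks the carriage until the joint exceeds 0.018. Stays where it is left; moving it takes 2 to 3 N.
- lock_grip (a point): Grip point of the lock: on the axis of its upright round steel peg (20 mm diameter, z 45 to 105), at z 88. At lock = 0 it lies at x -30, y 85. Moves with the lock; axes as the press.
- carriage (a joint): Carriage, travels along the press's -x (towards the robot) by 90 mm: 0 = fully in, 0.09 = at its stop, fully out. Starts fully in. While the lock is in, it cannot move out more than about 2 mm. Stays where it is left; moving it takes 3 to 4 N.
- pull_grip (a point): Grip point of the carriage: in its black upright pull block (20 mm in x, 18 mm in y, z 45 to 105), at z 90. With the carriage in it lies at x -96, y 0, in front of the guard and open from above. Moves with the carriage; axes as the press.
- nest (a point): Centre of the floor (z 45) of the carriage's nest, an aluminium tray 162 x 86 mm outside, 152 x 76 mm inside, rim top at z 53; its left edge carries an ear 16 mm long in x that reaches to y 65. Axes as the press.
- phone: Black phone, 148 x 72 x 9 mm, 0.18 kg, loose, lying flat in the nest and staying in it when the carriage moves; origin at the centre of its underside.
- tape: Bystander: roll of yellow tape, 52 mm across, 18 mm tall, lying on the front right part of the press base; origin at its underside.
- tin: Bystander: small steel tin, 44 mm across, 22 mm tall, standing on the front left part of the press base; origin at its underside.
- driver: Bystander: screwdriver 170 mm long, lying on the bench to the right of the press; origin near mid-length, at its underside.
- meter: Bystander: orange multimeter 150 x 75 x 32 mm, lying on the bench to the left of the press; origin at the centre of its underside.
- spray: Bystander: spray can, 60 mm across, 190 mm tall, standing on the left of the bench; origin at its underside.
- jar: Bystander: jar, 76 mm across, 110 mm tall, standing on the left of the bench; origin at its underside.
- bin: Bystander: open orange bin 160 x 100 x 60 mm on the right of the bench; origin at its underside.
There are look-alikes about, which are no part of the job. Of the things like the phone, leave any that is blue or purple; of the rest the larger one is meant.

How it is judged (in metres and radians):
On the way, in this order (a step that is already met when the one before it is completed fails the run):
1. the lock slide is out past the carriage's ear (at least 21 mm) while the carriage is still in (less than 8 mm out) (value of joint lock above 0.021 m and value of joint carriage below 0.008 m), for 0.2 s.
2. the carriage is out at its stop, within 6 mm (value of joint carriage above 0.084 m), for 0.2 s.
At the end, for the whole second after the job is handed in: Lock at least 21 mm out; carriage at least 84 mm out (stop at 90); phone flat (0.08 rad) and still in the nest, within 8 mm of its centre and under 4 mm above its floor; all bystanders within 40 mm of where they were; spray can, jar, tin and bin upright (0.3 rad) (value of joint lock above 0.021 m and value of joint carriage above 0.084 m and horizontal distance between phone and nest below 0.008 m and z of phone in the frame of nest below 0.004 m and angle between phone's own z axis and vertical below 0.08 rad and linear speed of phone below 0.02 m/s and distance of each of tape, tin, driver, meter, spray, jar, bin from where it was at the start of the episode below 0.04 m and angle between each of spray, jar, tin, bin's own z axis and vertical below 0.3 rad); the robot touches nothing.
It also fails if it takes over 48 s, if anything falls off the work surface, if the arm or the gripper's body presses on something with over 40 N, if the wrist force passes 120 N, or if a joint passes its speed limit or range.

## Working session

There is one attempt and no reset: what is moved stays moved. The work goes in short steps, each a Python script; the robot and the scene stay as the last script left them, time stands still between calls to the robot, and variables do not carry over. Pictures are saved under pics/ and viewed, at most 10 in all, crops included, and the job is handed in when it is done.

```bash
ls; mkdir -p pics; python3 - <<'E'
from plant import robot
import cv2,numpy as np
for n in("top","side"):
    im=robot.read_camera(n); cv2.imwrite(f"pics/{n}0.png",cv2.resize(im[...,::-1],None,fx=1.5,fy=1.5,interpolation=cv2.INTER_CUBIC)); np.save(n+"0.npy",im)
    p=robot.camera_params(n); T=p["camera_from_world"]; T=np.array(T)
    print(n,p["K"],p["dist"],(-T[:3,:3].T@T[:3,3]).round(),T[:3,:3].round(2).tolist())
E
```

```text
pics
top [[453.99678493   0.         250.85107445]
 [  0.         453.99678493 193.00737024]
 [  0.           0.           1.        ]] [-0.18578515  0.          0.          0.          0.        ] [ 207.  -23. 1696.] [[-0.03, -1.0, 0.01], [-0.98, 0.02, -0.19], [0.19, -0.02, -0.98]]
side [[351.25657622   0.         251.90993445]
 [  0.         351.25657622 189.46693942]
 [  0.           0.           1.        ]] [0.03798789 0.         0.         0.         0.        ] [440. 818. 676.] [[-1.0, -0.1, 0.01], [-0.06, 0.56, -0.82], [0.08, -0.82, -0.57]]
```

View pics/top0.png

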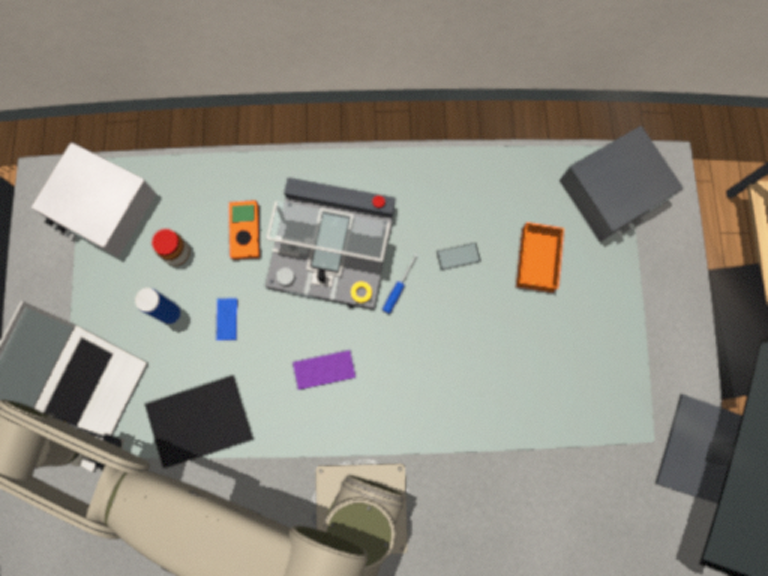

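View pics/side0.png

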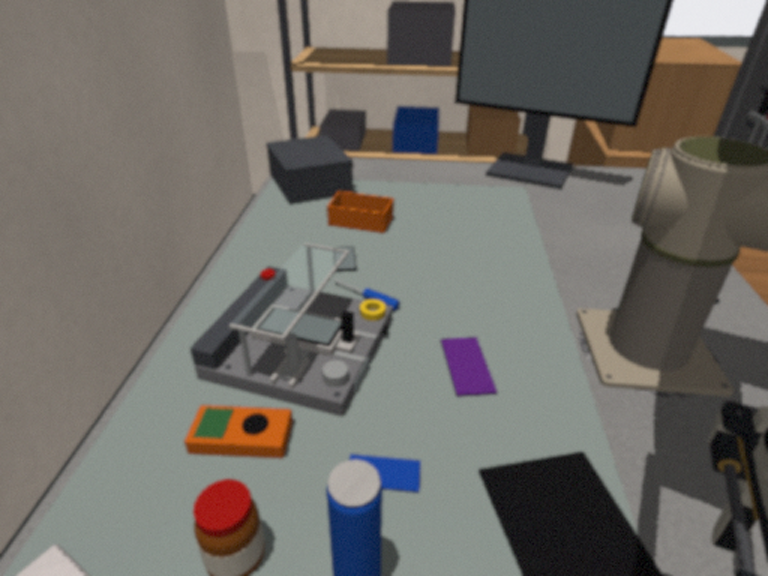

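The top view shows the press with its front corners at (266,288) and (375,307), the pull block near (323,275), and the guard in front of the phone. The side view shows the peg under the guard near (292,355). Next I'll make a rough estimate, then look from close by with the wrist camera.

```bash
cat > h.py <<'E'
import cv2,numpy as np
from plant import robot
def ray(p,uv):
    K=np.array(p["K"]);T=np.array(p["camera_from_world"])
    n=cv2.undistortPoints(np.array([[uv]],float),K,np.array(p["dist"]))[0,0]
    R=T[:3,:3];d=R.T@np.array([n[0],n[1],1]);return -R.T@T[:3,3],d/np.linalg.norm(d)
def onz(p,uv,z):
    o,d=ray(p,uv);return o+d*(z-o[2])/d[2]
def tri(obs):
    A=np.zeros((3,3));b=np.zeros(3);L=[]
    for p,uv in obs:
        o,d=ray(p,uv);M=np.eye(3)-np.outer(d,d);A+=M;b+=M@o;L.append((o,d))
    x=np.linalg.solve(A,b);return x,[float(np.linalg.norm(np.cross(x-o,d))) for o,d in L]
def proj(p,X):
    T=np.array(p["camera_from_world"]);r=cv2.Rodrigues(T[:3,:3])[0]
    return cv2.projectPoints(np.array([X],float),r,T[:3,3],np.array(p["K"]),np.array(p["dist"]))[0][0,0]
def shot(name,tag,crop=None,s=1.5):
    import pickle
    p=robot.camera_params(name);im=robot.read_camera(name);pickle.dump((p,im),open(f"{tag}.pkl","wb"))
    c=im if crop is None else im[crop[1]:crop[3],crop[0]:crop[2]]
    cv2.imwrite(f"pics/{tag}.png",cv2.resize(c[...,::-1],None,fx=s,fy=s,interpolation=cv2.INTER_CUBIC));return p
u=lambda x,y,s=1.5,o=(0,0):((x+.5)/s-.5+o[0],(y+.5)/s-.5+o[1])
E
python3 - <<'E'
from h import *
p=robot.camera_params("top")
L=onz(p,u(266,288),35);R=onz(p,u(375,307),35);print(L.round(),R.round(),np.linalg.norm(L-R))
y=(L-R)/np.linalg.norm(L-R);y[2]=0;x=np.array([y[1],-y[0],0]);c=(L+R)/2+140*x;c[2]=0
print("centre",c,"yaw",np.arctan2(x[1],x[0]))
print("tin",onz(p,u(285,275),57),"tape",onz(p,u(361,292),53))
down=np.array([[1,0,0],[0,-1,0],[0,0,-1.]])
print(robot.get_orientation())
w=robot.camera_params("wrist");T=np.array(w["camera_from_world"])
print("cam in tool",robot.get_orientation().T@(-T[:3,:3].T@T[:3,3]-robot.get_tcp_pos()),(T[:3,:3]@robot.get_orientation()).round(2),w["K"][0])
t=robot.get_tcp_pos()
robot.move_l([t[0],t[1],400],feed=250)
g=c-190*x;g[2]=380
R_=np.c_[x,-y,[0,0,-1]]
robot.move_ptp(g,R_)
shot("wrist","w1");print(robot.get_tcp_pos(),robot.get_time_s())
E
```

```text
[548. 225.  35.] [493. -46.  35.] 276.1635096997838
centre [657.36570628  61.55749239   0.        ] yaw -0.1997332296143834
tin [574.59328887 174.31117839  57.        ] tape [527.91130702 -12.36603083  53.        ]
[[-9.57439465e-01  2.88633442e-01 -6.38344914e-04]
 [ 2.88634103e-01  9.57438213e-01 -1.55670703e-03]
 [ 1.61858105e-04 -1.67470086e-03 -9.99998585e-01]]
cam in tool [  67.58118946    0.18301517 -166.04339748] [[-0.    1.   -0.  ]
 [-0.97 -0.   -0.25]
 [-0.25  0.    0.97]] [275.80415562   0.         250.04209053]
[471.07476151  99.873707   379.92295716] 3.0417
```

View pics/w1.png

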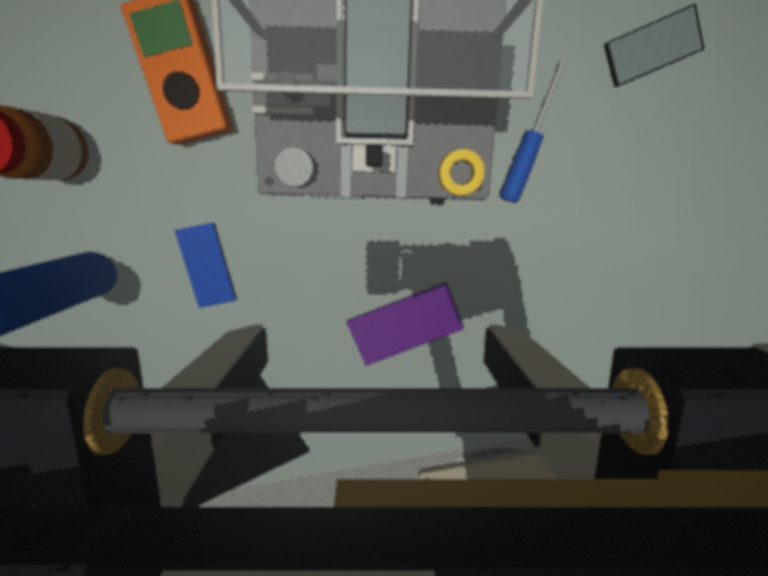

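The wrist view shows the press front corners at (258,193) and (490,198), the pull block at (374,155) and the guard's front strip from (220,88) to (530,95). The dark peg sits just behind the strip near (293,95). I'll refine the frame and take a second, leaning view.

```bash
python3 - <<'E'
from h import *
import pickle
p,_=pickle.load(open("w1.pkl","rb"))
L=onz(p,u(258,193),35);R=onz(p,u(490,198),35);y=(L-R);print(L,R,np.linalg.norm(y));y/=np.linalg.norm(y)
x=np.array([y[1],-y[0],0]);c=(L+R)/2+140*x;c[2]=0;print(c,np.arctan2(x[1],x[0]))
gl=onz(p,u(220,88),142);gr=onz(p,u(530,95),142);print("guard",gl,gr,np.arctan2(-(gl-gr)[0],(gl-gr)[1]),((gl+gr)/2-c)@np.c_[x,y])
print("tray front",[(onz(p,u(*q),53)-c)@np.c_[x,y] for q in((337,143),(411,144))])
print("pull top",(onz(p,u(374,155),105)-c)@np.c_[x,y])
a=np.radians(42);z=x*np.sin(a)+np.array([0,0,-np.cos(a)]);R_=np.c_[np.cross(-y,z),-y,z]
g=c-185*x+30*y;g[2]=190
robot.move_ptp(g,R_);shot("wrist","w2");print(robot.get_tcp_pos(),robot.get_time_s())
E
```

```text
[553.64744055 227.86064416  35.        ] [492.48223181 -45.22441314  35.        ] 279.8510876879142
[659.68002084  60.71923775   0.        ] -0.22034204646626948
guard [645.72130011 207.30855846 142.        ] [584.79870419 -64.82969364 142.        ] -0.22023515190994922 [-45.64539433   0.55725439]
tray front [array([-82.45347234,  43.0795856 ]), array([-81.77092794, -40.53070888])]
pull top [-97.78848263   0.7740148 ]
[486.99151059 130.76581808 192.81871035] 4.0417
```

View pics/w2.png

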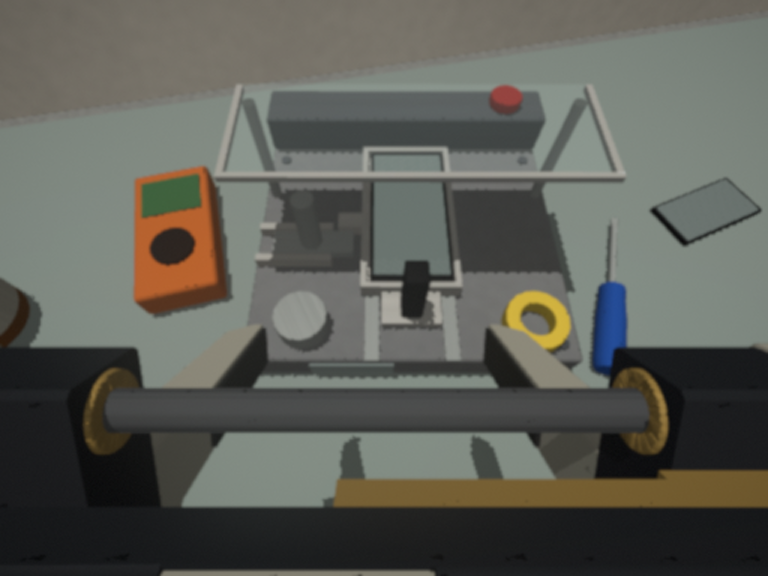

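The leaning view shows the peg clearly, with its top centre about (300,197) and its foot about (312,247). It also shows the pull block top at (416,264) and the guard front strip from (216,177) to (624,177).

```bash
cat >> h.py <<'E'
yaw=-.2203;C=np.array([659.7,60.7,0]);X=np.array([np.cos(yaw),np.sin(yaw),0]);Y=np.array([-X[1],X[0],0]);M=np.c_[X,Y,[0,0,1]]
P=lambda w:(np.asarray(w)-C)@M
W=lambda q:C+M@np.array(q,float)
E
python3 - <<'E'
from h import *
import pickle
p1,_=pickle.load(open("w1.pkl","rb"));p2,im=pickle.load(open("w2.pkl","rb"))
f=lambda a,b:(lambda r:(P(r[0]).round(1),np.round(r[1],1)))(tri([(p1,u(*a)),(p2,u(*b))]))
print("guardL",f((220,88),(217,178)),"guardR",f((530,95),(623,178)))
print("pull top",f((375,149),(416,264)))
print("tray fl",f((337,143),(361,288)),"fr",f((411,144),(462,286)))
print("tin",f((295,167),(300,315)),"tape",f((462,172),(538,320)))
print("base R",f((490,198),(580,360)))
print("peg top",P(onz(p2,u(300,197),105)),"expected px",[np.array(proj(p2,W(q)))*1.5 for q in((-30,85,105),(-30,90,105),(-30,85,45))])
c=cv2.resize(im[90:200,150:330,::-1],None,fx=4.4,fy=4.4,interpolation=cv2.INTER_CUBIC);cv2.imwrite("pics/w2c.png",c)
E
```

```text
guardL (array([-46.2, 139.4, 144.3]), array([0.2, 0.2])) guardR (array([ -46.4, -138.7,  144.1]), array([0.7, 0.7]))
pull top (array([-91.8,   0.7, 105. ]), array([0.9, 0.9]))
tray fl (array([-82.3,  43.2,  50.5]), array([0.1, 0.1])) fr (array([-82.1, -41.1,  53.9]), array([0.7, 0.7]))
tin (array([-109.6,   91.1,   55.9]), array([0.4, 0.4])) tape (array([-111.1, -101.5,   49. ]), array([0.4, 0.4]))
base R (array([-139.3, -140.2,   28.6]), array([1.6, 1.6]))
peg top [-29.6459652   90.32582387 105.        ] expected px [array([306.45302288, 197.08945607]), array([300.12457905, 197.09929693]), array([316.11352915, 240.27263987])]
```

View pics/w2c.png

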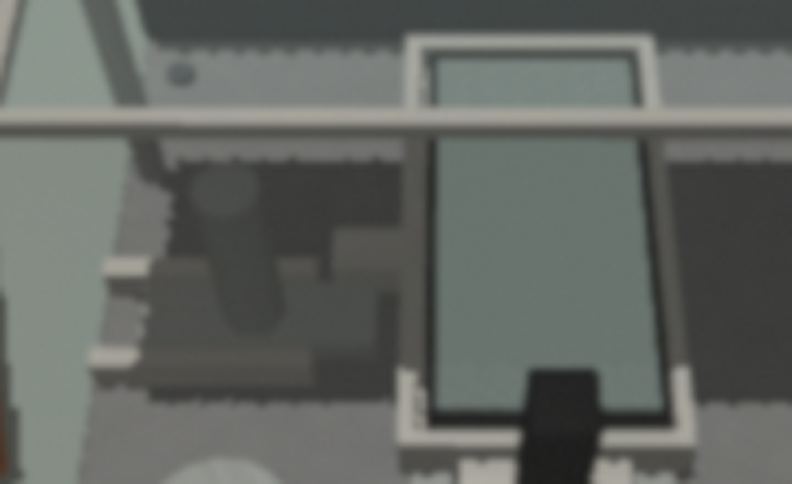

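The crop puts the peg top at about (302,200) in the full view, so y is about 89 mm and the lock about 4 mm out. The phone is the grey-faced one in the tray. I'll go to the pre-grasp pose on the tool axis and check the peg from a second place.

```bash
cat >> h.py <<'E'
def lean(deg):
    a=np.radians(deg);z=X*np.sin(a)-np.array([0,0,np.cos(a)]);return np.c_[np.cross(-Y,z),-Y,z]
RL=lean(40)
E
python3 - <<'E'
from h import *
robot.gripper_to(60,25)
t=W([-30,89,91])+15*RL[:,2]
robot.move_l(t-120*RL[:,2],RL)
print([ (robot.solve_ik(q,RL) is not None) for q in (t,t+27*Y)])
shot("wrist","w3",(130,60,390,256),3)
E
```

```text
[True, False]
```

View pics/w3.png

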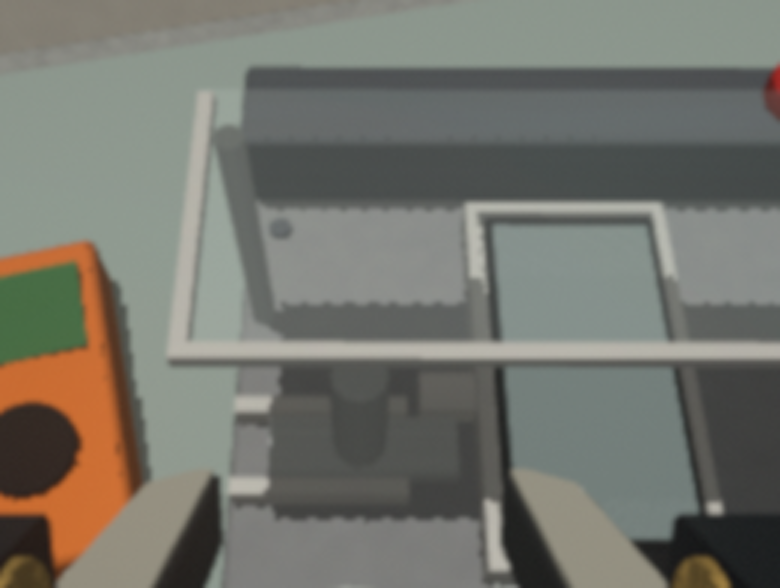

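The near view shows the peg between the open fingers, its top centre at crop (360,382). One target came back unreachable, so I'll check where the limit is.

```bash
python3 - <<'E'
from h import *
import pickle
p2,_=pickle.load(open("w2.pkl","rb"));p3,_=pickle.load(open("w3.pkl","rb"))
r=tri([(p2,u(225,190,4.4,(150,90))),(p3,u(360,382,3,(130,60)))]);print("peg top",P(r[0]),r[1])
print("guard L",P(onz(p3,u(172,357,3,(130,60)),142)), "guard y0 px",proj(p3,W([-47,0,142])))
print("q now",robot.get_q().round(3))
for deg in(35,40,45):
  R=lean(deg)
  for dy in(0,5,10,15,20,27):
    t=W([-30,89+dy,91])+15*R[:,2];q=robot.solve_ik(t,R);print(deg,dy,t.round(),None if q is None else np.round(q,2))
E
```

```text
peg top [-35.34921051  88.69901086 108.32742086] [0.580921844285275, 0.5809218442851728]
guard L [-44.98800839 140.64657156 142.        ] guard y0 px [358.47927828 180.619939  ]
q now [ 0.444 -0.294  2.142 -0.585  0.8    2.544]
35 0 [658. 152.  79.] [ 0.32  0.05  1.98 -0.51  0.64  2.45]
35 5 [659. 157.  79.] [ 0.32  0.05  1.97 -0.52  0.64  2.46]
35 10 [660. 162.  79.] [ 0.33  0.06  1.96 -0.52  0.65  2.47]
35 15 [662. 167.  79.] [ 0.34  0.07  1.96 -0.53  0.65  2.48]
35 20 [663. 172.  79.] [ 0.35  0.08  1.95 -0.53  0.65  2.49]
35 27 [664. 179.  79.] [ 0.36  0.09  1.93 -0.54  0.66  2.51]
40 0 [659. 152.  80.] [ 0.34  0.03  2.04 -0.69  0.57  2.63]
40 5 [660. 157.  80.] [ 0.35  0.04  2.03 -0.7   0.57  2.64]
40 10 [661. 162.  80.] [ 0.36  0.04  2.02 -0.7   0.58  2.65]
40 15 [663. 167.  80.] None
40 20 [664. 172.  80.] None
40 27 [665. 178.  80.] None
45 0 [660. 152.  80.] None
45 5 [661. 157.  80.] None
45 10 [662. 162.  80.] None
45 15 [664. 166.  80.] None
45 20 [665. 171.  80.] None
45 27 [666. 178.  80.] None
```

Joint 6 limits the lean, but 36° reaches everywhere and stays inside the allowed band with about 14 mm of guard clearance. I'll grasp the peg at 36° and slide.

```bash
python3 - <<'E'
from h import *
R=lean(36)
t=W([-31,89,91])+15*R[:,2]
robot.move_l(t-110*R[:,2],R)
f0=robot.get_force();
if robot.move_l(t,R,feed=70,contact_N=10): print("CONTACT",P(robot.get_tcp_pos()),robot.get_force()-f0); raise SystemExit
print("in",P(robot.get_tcp_pos()),robot.get_force()-f0)
robot.gripper_to(10,20);print("w",robot.get_width(),robot.get_finger_force(),robot.get_force().round(1))
if not 15<robot.get_width()<25: raise SystemExit
s=robot.move_l(t+28*Y,R,feed=50,contact_N=20)
print(s,P(robot.get_tcp_pos()-15*R[:,2]),robot.get_width(),robot.get_force().round(1),robot.get_time_s())
shot("wrist","w4",(130,60,390,256),3)
E
```

```text
in [-22.07753302  89.24896445  79.41230422] [-0.43073689  0.42280917 -1.06001715]
w 19.8695017836679 20.0000461935997 [-0.2 -0.2  0.2]
False [-30.98978703 117.88848905  91.04655618] 19.565852294809066 [ 2.5  2.3 -1.7] 9.0917
```

View pics/w4.png

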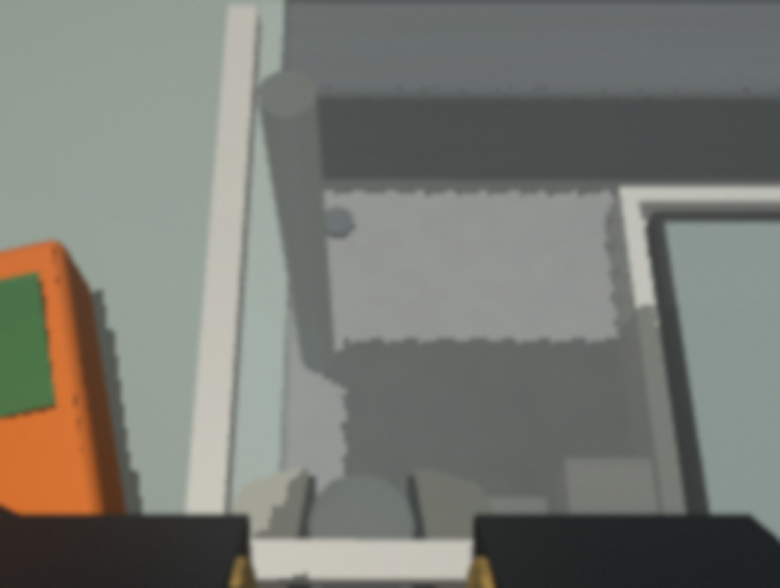

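The peg is gripped at y about 118, so the lock is about 32 mm out. Next: release, back out, and take the pull block from above.

```bash
python3 - <<'E'
from h import *
R=lean(36);D=lean(0)
robot.dwell(.25)
robot.gripper_to(50);print("w",robot.get_width(),robot.get_force().round(1))
t=robot.get_tcp_pos()
robot.move_l(t-150*R[:,2],R,feed=150)
g=W([-98,0,71])
robot.move_ptp(g+[0,0,130],D)
f0=robot.get_force()
if robot.move_l(g,D,feed=80,contact_N=10): print("CONTACT",P(robot.get_tcp_pos()),robot.get_force()-f0); raise SystemExit
robot.gripper_to(8,30);print("w",robot.get_width(),robot.get_force().round(1))
if not 14<robot.get_width()<24: raise SystemExit
s=robot.move_l(g-91*X,D,feed=50,contact_N=20)
print(s,P(robot.get_tcp_pos()),robot.get_width(),robot.get_force().round(1),robot.get_time_s())
robot.dwell(.3);shot("top","t5",(160,100,290,220),5)
E
```

```text
w 49.800348701543726 [-0.6  0.8 -0.3]
w 17.92400062079239 [ 1.3  5.2 -1.2]
False [-187.99284079    0.8685849    71.04314462] 17.768873744495856 [ 8.6  6.6 -7.3] 16.2583
```

```bash
python3 - <<'E'
from h import *
print(P(robot.get_tcp_pos()),robot.get_force().round(1),robot.get_time_s())
shot("wrist","w6")
E
```

```text
[-188.01224814    0.87276941   71.04459181] [ 8.8  6.  -6.6] 16.6083
```

View pics/w6.png

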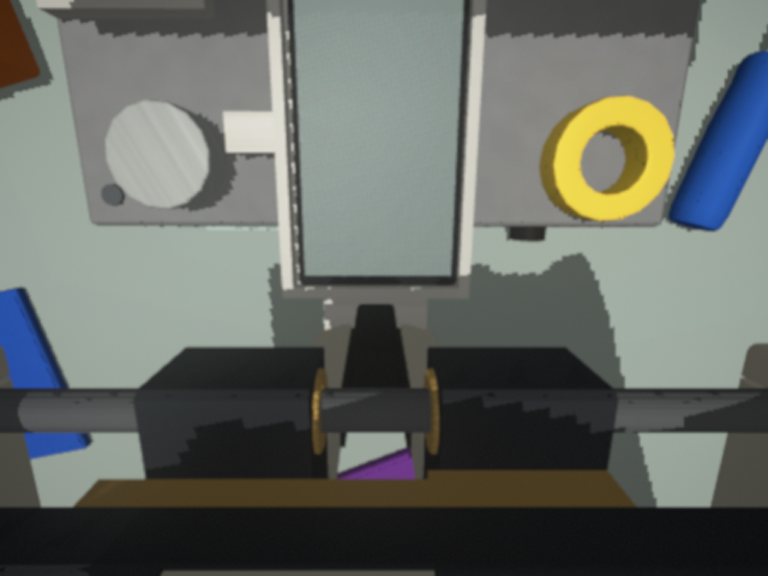

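The carriage is out, with its front edge well past the base at (283–468, 290) and the phone flat in the nest. Tin and tape have not moved. I'll nudge it once to confirm the stop, then release and check the positions numerically.

```bash
python3 - <<'E'
from h import *
D=lean(0);f0=robot.get_force();t=robot.get_tcp_pos()
s=robot.move_l(t-4*X,D,feed=20,contact_N=15);print("stop",s,P(robot.get_tcp_pos()),(robot.get_force()-f0).round(1))
robot.dwell(.2);robot.gripper_to(45);print(robot.get_width())
robot.move_l(robot.get_tcp_pos()+[0,0,190],D,feed=150)
robot.dwell(.3);shot("wrist","w7");print(P(robot.get_tcp_pos()),robot.get_time_s())
E
```

```text
stop True [-188.57112077    0.95977034   71.1603239 ] [-4.9 -5.3  9.3]
44.95303242683926
[-189.5903536     1.0795795   260.07365528] 19.4917
```

View pics/w7.png

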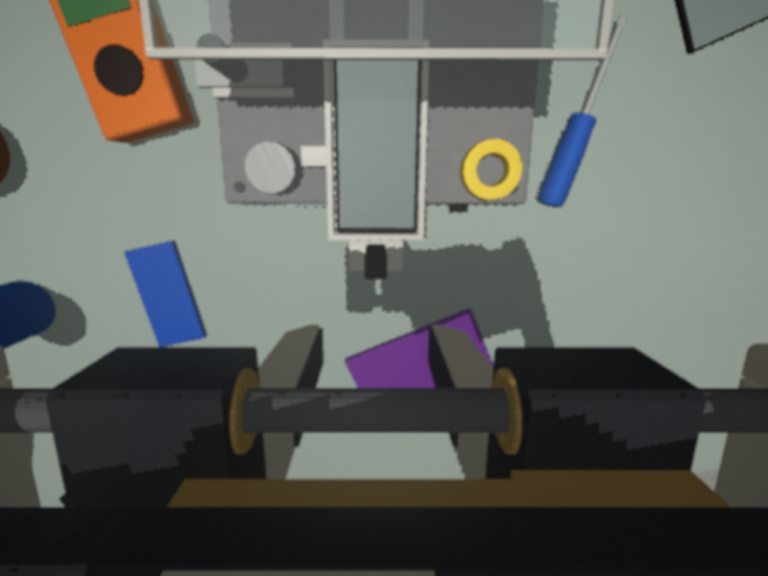

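The view shows the tray front corners at (329,240) and (424,238), a free gripper, and the lock tongue clear of the carriage.

```bash
python3 - <<'E'
from h import *
import pickle
p,_=pickle.load(open("w7.pkl","rb"))
a=[P(onz(p,u(*q),53)) for q in((329,240),(424,238))];print("tray",a,"travel",-82.2-np.mean(a,0)[0])
b=[P(onz(p,u(*q),54)) for q in((338,231),(415,229))];print("phone front",b)
print("pull top front",P(onz(p,u(375,277),105)),"tin",P(onz(p,u(270,167),57)),"tape",P(onz(p,u(492,169),53)))
print("base",P(onz(p,u(226,203),35)))
E
```

```text
tray [array([-172.42755298,   43.29462691,   53.        ]), array([-170.72187372,  -42.49919542,   53.        ])] travel 89.37471334604764
phone front [array([-164.21554412,   34.88308266,   54.        ]), array([-162.51384171,  -34.10282589,   54.        ])]
pull top front [-195.00535894    1.70602678  105.        ] tin [-109.13080447   91.60853467   57.        ] tape [-110.89598152  -99.80552833   53.        ]
base [-140.35139034  139.80275207   35.        ]
```

Carriage travel measures about 89 mm and a contact was felt at the end, so it is at its stop. The phone is centred in the nest and the lock is about 32 mm out.

```bash
python3 -c "
from plant import robot
print(robot.close_job(),robot.get_time_s())"
```

```text
the job is handed in; nothing more can be done
the job is handed in; nothing more can be done
```

The job is handed in: by my measurements the lock is about 32 mm out, the carriage about 89 mm out at its stop, and the phone flat in its nest; tin and tape have not moved, the gripper is clear, and no verdict was shown.

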